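# Change the juicer's cone and hold it pressed

### The job

Change the cone of the citrus juicer: lift the small used cone off the drive spindle and drop it into the washing-up tub, then take the large cone from the worktop, turn it until its slots mesh with the spindle's splines and slide it fully home. Press it all the way down against the spindle's spring, as for squeezing an orange, and finish while still holding it pressed down like that, with your fingers on the cone. Leave everything else where it stands.

Things in the scene. Friction and masses are not known exactly. Their poses are not given: they have to be found in the camera images.
- juicer: electric citrus juicer, fixed to the worktop, 152 mm across; white motor base, grey dish on top (rim 140 mm above the worktop) and a spout on its -x side. Origin on its vertical axis at worktop height.
- spindle_seat (a point): centre of the top face of the collar (26 mm across) on the juicer's upright steel drive spindle, 150 mm above the worktop when not pressed; it sinks with the spindle. A cone fully home stands with its underside on this face, clear of the dish. Four splines 4 mm thick rise 14 mm from it in a cross 18 mm from tip to tip, along this frame's x and y axes. The spindle does not turn.
- spindle_tip (a point): top of the spindle: the tip of a round pilot pin, 6.4 mm in diameter, that stands 8 mm above the top of the splines and 22 mm above the collar's face. Same axes as spindle_seat.
- spindle (a joint): how far the spindle is pressed down, in m: 0 up (its rest, also with a cone standing on it), 0.006 fully down at the stop. Its spring takes 4 N to start and 10 N at the stop; let go, it rises again.
- small_cone: small used cone, at first home on the spindle: white plastic, 64 mm tall, smooth upright round body 35 mm in diameter from 24 to 43 mm above its underside (grip there), ribbed point above, 3 mm thick skirt at the foot with four tabs, 50 mm tip to tip. 40 g. Origin at the centre of its underside, z up. Same socket as the large cone.
- large_cone: large clean cone on the worktop, white plastic, 76 mm tall, smooth round body 48 mm in diameter from 24 to 47 mm above its underside (grip there), 3 mm skirt at the foot with four tabs 72 mm tip to tip. 55-90 g. Origin at the centre of its underside. Below, a cross of slots 6.5 mm wide, 24 mm deep along its x and y axes, in line with its tabs and tall ribs: meshes every quarter turn, +-7 degrees.
- tub: white washing-up tub, fixed, 270 (its x) by 200 (its y) by 90 mm high, walls and floor 4 mm, open at the top; a spoon lies along its +y wall and a blue lid towards its +x, -y corner. Origin at the centre of its underside.
- tumbler: glass tumbler under the juicer's spout, 64 mm across, 88 mm tall; a bystander. Origin at the centre of its underside.
- jar: amber jar, 62 mm across, 82 mm tall; a bystander. Origin at the centre of its underside.
- lunchbox: clear food box with a green lid, 80 (x) by 110 (y) by 54 mm high; a bystander. Origin at the centre of its underside.
- peel_a: squeezed orange half lying dome up, 73 mm across, 32 mm high; a bystander. Origin at the centre of its underside.
- peel_b: another such orange half; a bystander. Origin at the centre of its underside.
- mug: white mug, 80 mm across, 90 mm tall; a bystander. Origin at the centre of its underside.
There are look-alikes about, which are no part of the job. Leave any blue or yellow look-alike of the large_cone alone.

How it is judged:
By the outcome, as a careful person would: the job done as asked, in the order asked, and still so for the second after the job is handed in, while the arm keeps its last pose, push and grip.
It also fails if it takes over 59 s, if anything falls off the work surface, if the arm or the gripper's body presses on something with over 40 N, if the wrist force passes 120 N, or if a joint passes its speed limit or range.

### The arm

A 7-joint arm with a two-finger parallel gripper is mounted at the origin on the work surface. World frame = base frame: x ahead of the robot, y to its left, z up, the work surface at z = 0. Lengths are in m, angles in rad, forces in N, time in s.
With the tool pointing down it reaches from about 0.425 to 0.925 m from the base axis. Payload 6.8 kg.
Tool frame: the origin (TCP) lies on the mounting face of the last link; the fingertips stand 173 mm ahead of it and the grasp point (between the pads) lies 155 mm ahead of it; z points along the fingers, y is the line along which they close (so a half turn about z gives the same grasp; the last joint's range is limited). The gripper opens to 85 mm and grips with 20 to 120 N. Pads are 22 mm wide; open, the fingers measure 114 mm over their backs; the gripper's body (76 mm by 85 mm) begins 54 mm behind the grasp point. The pads swing forward as they close: fully open they stand 13 mm farther back than shut.
Start: joints at [-1.327, 0.477, 0.022, 1.555, -0.011, 1.109, -0.083], TCP at [0.233, 0.634, 0.405] pointing down, gripper open.
Joint ranges: [-2.96, 2.96], [-0.34, 2.1], [-1.41, 1.46], [0.24, 2.44], [-1.37, 4.51], [0.17, 1.92], [-2.96, 2.96]. Speed limits (rad/s): [2.39, 2.39, 3.14, 3.14, 3.14, 3.14, 3.14].

### API

Orientations are given as a rotation vector (axis times angle).
In Python, from bench import r gives the robot as it stands.
- The arm moves only by the tool carry_out, never from a script. Its argument "moves" is a list of rows, each a list of 5 numbers: the shift along the tool's x, y, z in m, then the turn about the tool's z in rad, then the finger opening in m, from 0 to 0.0854. In form: [[dx, dy, dz, roll, claw], ...]. A call has exactly 8 rows; each row is the pose to reach, as a shift and turn from the pose commanded when the call began, along the tool's axes at that moment; what a row does not reach only later rows make up. A row lasts 1/10 s, in which the tool goes at most 50 mm and 8.59 degrees, less where a joint would pass 70% of its speed; a pose out of reach is approached as far as the arm can. A call with a gripper value outside its range is refused whole. The fingers move at their own pace and stop on an object; "force" is the grip in N (left out, the last holds). Time passes only in rows, so rows that repeat a pose let the fingers close, or fill a call up. It gives the time, the measured TCP pose, the force, the opening and the grip force at its end, in the units of the state.
- r.get_obs(): the state, without advancing time (a new reading comes with each control period).
- r.grab_frame(name): name is "side" or "top"; returns the picture (400x640x3 uint8, red, green, blue); there is no depth.
- r.calibration(name): a dict with "fx", "fy", "cx", "cy" (pixels), "k1" (the pictures are not rectified: a ray, as slopes to the right and down, at radius r is drawn at 1 + k1 r^2 times it, then the intrinsics apply), "rvec" (rotation vector, rad) and "tvec" (3), from world to camera coordinates, as OpenCV has them. Camera axes: x right, y down, z forward; pixel columns grow to the right and rows downward; lengths in m; the calibration is good to about 2 mm. A picture is of the moment at which its call begins. calibration takes no time and is no camera call.
- r.hand_in(): hands the job in; it is judged then, once.
The state is a dict: "clock": time; "joints": joint angles; "qvel": joint speeds; "tau": joint torques, N m; "tcp_pos": TCP position; "orientation": TCP orientation; "contact_force": force on the tool from outside, world axes, zero at the start; "moment": the same for the moment, N m; "grip_width": finger opening in m; "gripper_force": force on a finger pad.
Only numpy, scipy, OpenCV 4.12 (cv2) and the standard library are available. Lean on these libraries where they do the work, as an engineer would, in place of code of your own. Each camera call takes 0.05 s, during which the arm holds its last target. There are 200 camera calls.

## Working session

There is one attempt and no reset: what is moved stays moved. The work goes in short steps, Python scripts to look and compute and a tool call to move; the robot and the scene stay as the last step left them, time stands still between calls to the robot, and variables do not carry over. Pictures are saved under pics/ and viewed, at most 10 in all, crops included, and the job is handed in when it is done.

Besides the shell and the picture viewer there is one more tool, called after ">>>" in YAML: its name, and indented under it one key for each argument. carry_out: Moves the arm, as the interface text tells. Its arguments: {"type":"object","properties":{"moves":{"type":"array","items":{"type":"array","items":{"type":"number"}}},"force":{"type":"number"}},"required":["moves"]}

```bash
mkdir -p pics; cat > h.py <<'E'
import numpy as np, cv2
from bench import r
def cal(n):
    c=r.calibration(n); K=np.array([[c['fx'],0,c['cx']],[0,c['fy'],c['cy']],[0,0,1.]])
    return K,np.array([c['k1'],0,0,0,0.]),np.array(c['rvec'],float),np.array(c['tvec'],float)
def ray(n,u,v):
    K,d,rv,t=cal(n); R=cv2.Rodrigues(rv)[0]
    p=cv2.undistortPoints(np.array([[[u,v]]],float),K,d)[0,0]
    w=R.T@np.array([p[0],p[1],1.]); return -R.T@t, w/np.linalg.norm(w)
def plane(n,u,v,z):
    o,w=ray(n,u,v); return o+w*(z-o[2])/w[2]
def tri(a,b):
    o1,w1=ray(*a);o2,w2=ray(*b)
    s=np.linalg.lstsq(np.c_[w1,-w2],o2-o1,rcond=None)[0]
    p,q=o1+s[0]*w1,o2+s[1]*w2; return (p+q)/2,np.linalg.norm(p-q)
def proj(n,P):
    K,d,rv,t=cal(n); return cv2.projectPoints(np.array(P,float).reshape(-1,1,3),rv,t,K,d)[0][:,0]
def save(n,f):
    im=r.grab_frame(n); cv2.imwrite(f,im[:,:,::-1]); return im
E
python3 - <<'E'
from h import *
for n in('top','side'):
    save(n,f'pics/{n}0.png'); print(n,ray(n,320,200))
print(r.get_obs())
E
```

```text
top (array([0.4193829 , 0.00166187, 1.02378681]), array([ 0.17925231,  0.00809209, -0.98376985]))
side (array([ 0.03866808, -0.68450418,  0.91262517]), array([ 0.4314872 ,  0.60337135, -0.67064283]))
{'clock': 0.1, 'joints': array([-1.32710369,  0.47773326,  0.02238442,  1.55633738, -0.01148859,
        1.10932061, -0.08308507]), 'qvel': array([ 0.00140844, -0.00012887,  0.00017763, -0.00212334, -0.00064273,
       -0.00173459, -0.0012234 ]), 'tau': array([ 4.41393990e-03, -5.97763538e+01,  1.61374658e+00, -2.81952256e+01,
        1.28437273e-02,  5.11705017e-03, -7.19880518e-06]), 'tcp_pos': array([0.23252125, 0.63342596, 0.40381933]), 'orientation': array([-5.49719635e-01, -3.09297802e+00,  2.61344347e-03]), 'contact_force': array([-0.44172416, -0.61223252, -0.18766462]), 'moment': array([ 0.00081019,  0.05271785, -0.00566674]), 'gripper_force': 0.0, 'grip_width': 0.0851156258018453}
```

View pics/top0.png

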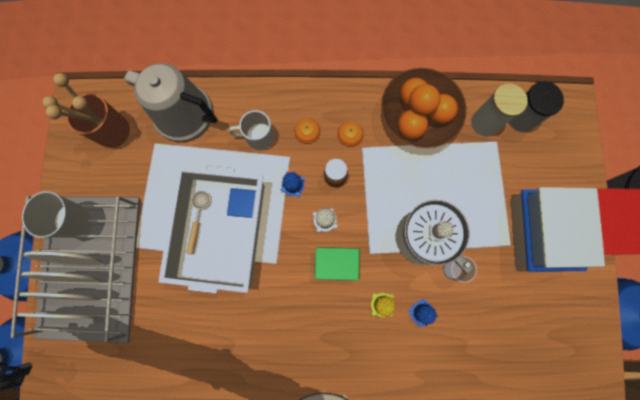

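View pics/side0.png

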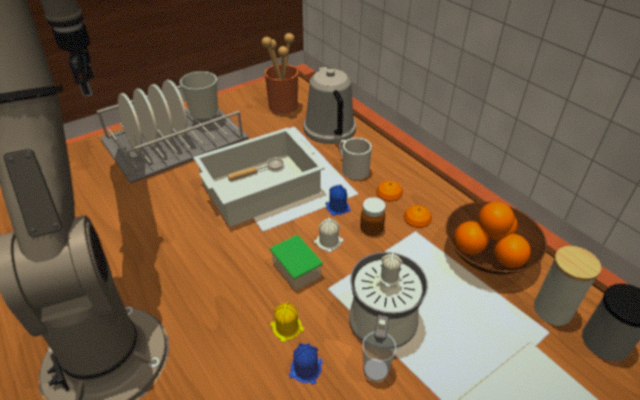

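The top view has world +x pointing up and +y pointing left. Things that could be taken for the large cone: white (325,219), blue (292,183), blue (424,313), yellow (383,305). The small white cone on the juicer is at (443,230). I choose the white one at (325,219) as the large cone. The tub is at (212,232). I'll check the choice in one close crop.

```bash
python3 - <<'E'
from h import *
t=cv2.imread('pics/top0.png'); s=cv2.imread('pics/side0.png')
C=lambda im,u,v,w:cv2.resize(im[v-w:v+w,u-w:u+w],(390,290*1),interpolation=cv2.INTER_CUBIC) 
def C(im,u,v): return cv2.resize(im[v-36:v+36,u-48:u+48],(400,300),interpolation=cv2.INTER_CUBIC)
cv2.imwrite('pics/c1.png',np.vstack([np.hstack([C(t,325,219),C(t,437,232)]),np.hstack([C(s,329,235),C(s,390,280)])]))
K,_,_,_=cal('top');print(K)
# white blob of large cone on wood
for n,im,(u,v) in(('top',t,(325,219)),('side',s,(329,235))):
    h=cv2.cvtColor(im,cv2.COLOR_BGR2HSV); m=((h[...,1]<90)&(h[...,2]>90)).astype(np.uint8)
    k,l,st,ce=cv2.connectedComponentsWithStats(m); i=l[v,u]; print(n,st[i],ce[i])
E
```

```text
[[388.74505111   0.         325.85643938]
 [  0.         388.74505111 202.54948385]
 [  0.           0.           1.        ]]
top [312 208  26  25 486] [324.53703704 219.80864198]
side [314 218  29  34 619] [328.2907916 235.4911147]
```

View pics/c1.png

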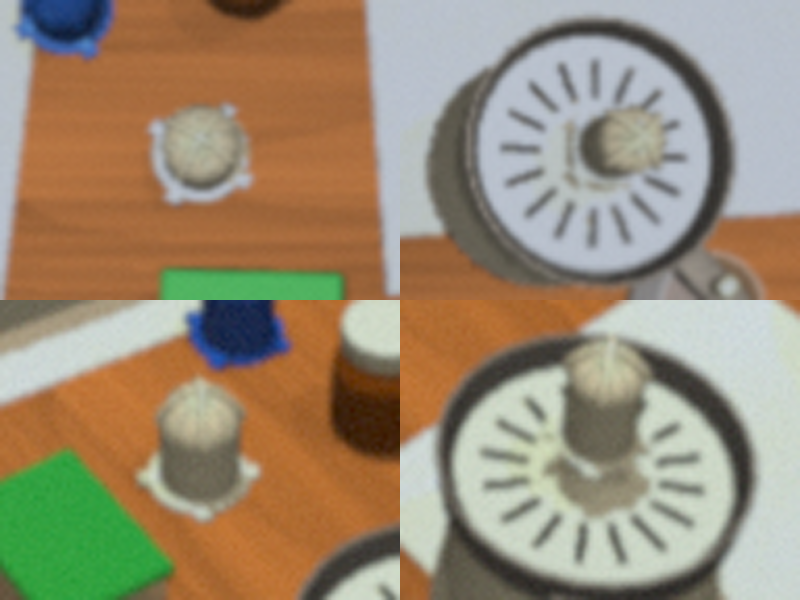

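The crop confirms it. The white cone with four tabs on bare wood is the large cone, with tabs in the top view at about (331.7,209.9), (314.7,213.7), (319.5,230.5) and (336,226.7). The small cone stands in the dish, with its apex at about top (446.6,228.4) and side (392.4,254.1).

```bash
python3 - <<'E'
from h import *
from scipy.spatial.transform import Rotation as Ro
tabs=np.array([plane('top',u,v,.002) for u,v in [(331.7,209.9),(314.7,213.7),(319.5,230.5),(336,226.7)]])
c=tabs.mean(0); d=tabs[:,:2]-c[:2]; a=np.degrees(np.arctan2(d[:,1],d[:,0]))
print('large',c,np.linalg.norm(d,axis=1),a%90)
st=[plane('side',277-0+0,0,0)]
sd=[(281+u/4.1667,199+(v-300)/4.1667) for u,v in[(143,476),(253,470),(207,513)]]
S=np.array([plane('side',u,v,.002) for u,v in sd]);print('side tabs',S, (S[0]+S[1])/2)
d=S[:,:2]-c[:2];print(np.degrees(np.arctan2(d[:,1],d[:,0]))%90)
print('large apex',tri(('top',277+202/4.1667,183+140/4.1667),('side',281+200/4.1667,199+83/4.1667)))
print('small apex',tri(('top',446.6,228.4),('side',392.4,254.1)))
print('dish',plane('top',437,232,.14))
im=cv2.imread('pics/top0.png');h=cv2.cvtColor(im,cv2.COLOR_BGR2HSV)
m=((h[...,2]<75)).astype(np.uint8);m[:190]=0;m[275:]=0;m[:,:400]=0;m[:,475:]=0
k,l,s,ce=cv2.connectedComponentsWithStats(m);i=1+s[1:,4].argmax();q=(l==i).astype(np.uint8)
cs=max(cv2.findContours(q,0,1)[0],key=len);print('rim',s[i],cv2.minEnclosingCircle(cs),cv2.fitEllipse(cs))
(u,v),_=cv2.minEnclosingCircle(cs);print(plane('top',u,v,.14))
# tub corners (top view, rim z=.09) read off the picture
for p in[(181,172),(263,178),(248,292),(161,282)]:print('tub',plane('top',*p,.09).round(3))
for nm,p,z in(('jar',(336,169),.082),('box',(337,264),.054),('tumb',(460,268),.088),('blue',(292,183),.07),('mug',(256,124),.09)):print(nm,plane('top',*p,z).round(3))
o=r.get_obs();print(Ro.from_rotvec(o['orientation']).as_matrix().round(3))
E
```

```text
large [ 0.55138646 -0.00489455  0.002     ] [0.03213397 0.03342102 0.03165385 0.0327747 ] [59.3317837  59.22500724 60.50996714 58.37182587]
side tabs [[ 0.52583413  0.01684669  0.002     ]
 [ 0.58235427 -0.01759575  0.002     ]
 [ 0.53929681 -0.02936367  0.002     ]] [ 5.54094201e-01 -3.74531341e-04  2.00000000e-03]
[49.60713982 67.69940869 63.70704579]
large apex (array([ 0.55033693, -0.00467103,  0.08270985]), np.float64(0.001353434306896))
small apex (array([ 0.50799687, -0.25863528,  0.21704361]), np.float64(0.0007230691748144354))
dish [ 0.5077226  -0.26046418  0.14      ]
rim [420 202  48  61 263] ((437.1072692871094, 231.7706298828125), 31.242856979370117) ((435.4317321777344, 232.4407958984375), (59.32952117919922, 61.447975158691406), 133.17613220214844)
[ 0.50825226 -0.26073578  0.14      ]
tub [0.658 0.357 0.09 ]
tub [0.644 0.151 0.09 ]
tub [0.368 0.177 0.09 ]
tub [0.388 0.387 0.09 ]
jar [ 0.67  -0.03   0.082]
box [ 0.436 -0.034  0.054]
tumb [ 0.426 -0.329  0.088]
blue [0.636 0.08  0.07 ]
mug [0.784 0.174 0.09 ]
[[-0.939  0.345 -0.   ]
 [ 0.345  0.939 -0.002]
 [-0.    -0.002 -1.   ]]
```

Large cone axis at (0.551,-0.005), yaw about 59° mod 90. Spindle axis at (0.508,-0.2595). The apex height of 0.217 against the expected 0.214 is consistent. Next I travel to the spindle by way of a waypoint near (0.50,0.2).

>>> carry_out:
  moves:
    - [-0.05, -0.02, 0, 0, 0.085]
    - [-0.09, -0.05, 0, 0, 0.085]
    - [-0.13, -0.08, 0, 0, 0.085]
    - [-0.17, -0.11, 0, 0, 0.085]
    - [-0.21, -0.14, 0, 0, 0.085]
    - [-0.25, -0.17, 0, 0, 0.085]
    - [-0.29, -0.2, 0, 0, 0.085]
    - [-0.33, -0.23, 0, 0, 0.085]
  force: 40

```text
clock: 0.9
tcp_pos: [0.4617, 0.3052, 0.4046]
orientation: [-0.55, -3.093, 0.0]
contact_force: [0.8, 0.8, -0.1]
grip_width: 0.0852
gripper_force: 0.0
```

>>> carry_out:
  moves:
    - [-0.02, -0.04, 0, 0, 0.085]
    - [-0.04, -0.085, 0, 0, 0.085]
    - [-0.06, -0.13, 0, 0, 0.085]
    - [-0.08, -0.175, 0, 0, 0.085]
    - [-0.1, -0.22, 0, 0, 0.085]
    - [-0.12, -0.265, 0, 0, 0.085]
    - [-0.14, -0.31, 0, 0, 0.085]
    - [-0.16, -0.35, 0, 0, 0.085]

```text
clock: 1.7
tcp_pos: [0.49, -0.079, 0.4047]
orientation: [-0.551, -3.093, -0.0]
contact_force: [0.5, 0.2, 0.0]
grip_width: 0.085
gripper_force: 0.0
```

```bash
cat >> h.py <<'E'
from scipy.spatial.transform import Rotation as Ro
def go(x,y,z):
    o=r.get_obs();R=Ro.from_rotvec(o['orientation']).as_matrix();d=R.T@(np.array([x,y,z])-o['tcp_pos'])
    print('t',o['clock'],'tcp',o['tcp_pos'].round(4),'shift',d.round(4),'yaw_y',np.degrees(np.arctan2(R[1,1],R[0,1])).round(2),'j',np.array(o['joints']).round(2),'F',o['contact_force'].round(1),'grip',round(o['grip_width'],4))
E
python3 -c "
from h import *
go(.508,-.2595,.334)"
```

```text
t 1.7 tcp [ 0.49   -0.079   0.4047] shift [-0.0792 -0.1632  0.0707] yaw_y 69.79 j [-0.31  0.18  0.39  1.99 -0.08  0.98  1.34] F [0.5 0.2 0. ] grip 0.085
```

>>> carry_out:
  moves:
    - [-0.019, -0.04, 0, 0, 0.085]
    - [-0.038, -0.08, 0, 0, 0.085]
    - [-0.057, -0.12, 0, 0, 0.085]
    - [-0.075, -0.152, 0, 0, 0.085]
    - [-0.079, -0.163, 0, 0, 0.085]
    - [-0.079, -0.163, 0.01, 0, 0.085]
    - [-0.079, -0.163, 0.025, 0, 0.085]
    - [-0.079, -0.163, 0.025, 0, 0.085]

```text
clock: 2.5
tcp_pos: [0.5082, -0.2542, 0.377]
orientation: [-0.545, -3.089, -0.003]
contact_force: [0.2, -0.2, 0.6]
grip_width: 0.085
gripper_force: 0.0
```

```bash
python3 -c "
from h import *
go(.508,-.2595,.334)
im=save('side','pics/s1.png')
P=[(.508,-.2595,z) for z in(.15,.174,.193,.214)];print(proj('side',P).round(1))
cv2.imwrite('pics/s1c.png',cv2.resize(im[170:350,280:520,::-1],(800,600),interpolation=cv2.INTER_CUBIC))"
```

```text
t 2.5 tcp [ 0.5082 -0.2542  0.377 ] shift [-0.0019 -0.0051  0.043 ] yaw_y 69.98 j [-0.02  0.35  0.47  1.87 -0.19  0.97  1.76] F [ 0.2 -0.2  0.6] grip 0.085
[[389.2 277.5]
 [390.3 269.5]
 [391.3 262.9]
 [392.4 255.5]]
```

View pics/s1c.png

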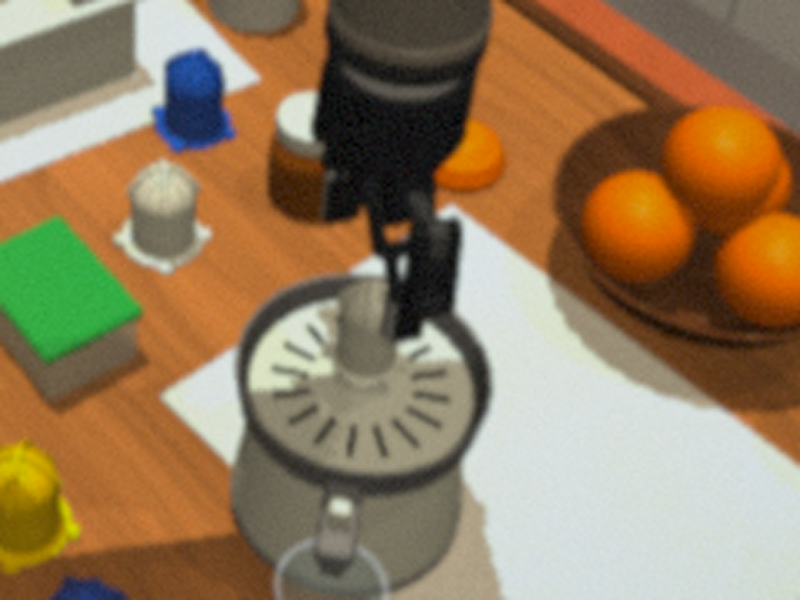

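The side view shows the open fingers straddling the small cone, which is at crop (366,320), clear of the dish. The arm was still settling about 5 mm short in y. I descend now.

>>> carry_out:
  moves:
    - [0, 0, 0, 0, 0.085]
    - [0, 0, 0.01, 0, 0.085]
    - [0, 0, 0.02, 0, 0.085]
    - [0, 0, 0.03, 0, 0.085]
    - [0, 0, 0.04, 0, 0.085]
    - [0, 0, 0.045, 0, 0.085]
    - [0, 0, 0.045, 0, 0.085]
    - [0, 0, 0.045, 0, 0.085]

```text
clock: 3.35
tcp_pos: [0.5087, -0.2569, 0.3347]
orientation: [-0.55, -3.093, 0.0]
contact_force: [0.4, 1.0, 0.7]
grip_width: 0.0852
gripper_force: 0.0
```

```bash
python3 -c "
from h import *
go(.508,-.2595,.334)"
```

```text
t 3.35 tcp [ 0.5087 -0.2569  0.3347] shift [-0.0002 -0.0027  0.0007] yaw_y 69.83 j [ 0.01  0.41  0.45  1.9  -0.23  0.88  1.79] F [0.4 1.  0.7] grip 0.0852
```

>>> carry_out:
  moves:
    - [0, -0.0025, 0, 0, 0.085]
    - [0, -0.0025, 0, 0, 0.06]
    - [0, -0.0025, 0, 0, 0.03]
    - [0, -0.0025, 0, 0, 0.03]
    - [0, -0.0025, 0, 0, 0.03]
    - [0, -0.0025, 0, 0, 0.03]
    - [0, -0.0025, 0, 0, 0.03]
    - [0, -0.0025, 0, 0, 0.03]
  force: 40

```text
clock: 4.15
tcp_pos: [0.5079, -0.2591, 0.3349]
orientation: [0.55, 3.093, 0.0]
contact_force: [-0.1, 0.3, 3.8]
grip_width: 0.0343
gripper_force: 39.5
```

```bash
python3 -c "
from h import *
go(.508,-.2595,.334)"
```

```text
t 4.15 tcp [ 0.5079 -0.2591  0.3349] shift [-0.0002 -0.0003  0.0009] yaw_y 69.85 j [ 0.01  0.41  0.45  1.9  -0.23  0.88  1.79] F [-0.1  0.3  3.8] grip 0.0343
```

Gripped at 34.3 mm with no side force, so the spindle axis is confirmed at (0.508,-0.259). Next I lift.

>>> carry_out:
  moves:
    - [0, 0, -0.005, 0, 0.03]
    - [0, 0, -0.015, 0, 0.03]
    - [0, 0, -0.03, 0, 0.03]
    - [0, 0, -0.045, 0, 0.03]
    - [0, 0, -0.06, 0, 0.03]
    - [0, 0, -0.075, 0, 0.03]
    - [0, 0, -0.09, 0, 0.03]
    - [0, 0, -0.1, 0, 0.03]

```text
clock: 4.95
tcp_pos: [0.5078, -0.2593, 0.4364]
orientation: [0.55, 3.091, -0.0]
contact_force: [0.6, 0.4, 0.1]
grip_width: 0.0339
gripper_force: 39.8
```

```bash
python3 -c "
from h import *
go(.46,.245,.43)"
```

```text
t 4.95 tcp [ 0.5078 -0.2593  0.4364] shift [0.2188 0.4569 0.0061] yaw_y 69.83 j [-0.03  0.29  0.49  1.8  -0.15  1.08  1.73] F [0.6 0.4 0.1] grip 0.0339
```

>>> carry_out:
  moves:
    - [0.01, 0.02, 0, 0, 0.03]
    - [0.03, 0.055, 0, 0, 0.03]
    - [0.05, 0.1, 0, 0, 0.03]
    - [0.07, 0.145, 0, 0, 0.03]
    - [0.09, 0.19, 0, 0, 0.03]
    - [0.11, 0.235, 0, 0, 0.03]
    - [0.13, 0.275, 0, 0, 0.03]
    - [0.15, 0.315, 0, 0, 0.03]

```text
clock: 5.75
tcp_pos: [0.4749, 0.09, 0.4352]
orientation: [0.55, 3.093, 0.001]
contact_force: [0.8, 0.4, -0.7]
grip_width: 0.0339
gripper_force: 39.8
```

>>> carry_out:
  moves:
    - [0.02, 0.04, 0, 0, 0.03]
    - [0.035, 0.075, 0, 0, 0.03]
    - [0.05, 0.105, 0, 0, 0.03]
    - [0.06, 0.125, 0, 0, 0.03]
    - [0.069, 0.142, 0, 0, 0.03]
    - [0.069, 0.142, 0.03, 0, 0.03]
    - [0.069, 0.142, 0.07, 0, 0.03]
    - [0.069, 0.142, 0.11, 0, 0.03]

```text
clock: 6.55
tcp_pos: [0.4598, 0.2456, 0.3242]
orientation: [0.549, 3.092, 0.002]
contact_force: [0.2, 0.1, -1.4]
grip_width: 0.0342
gripper_force: 39.9
```

```bash
python3 -c "
from h import *
go(.46,.245,.23)"
```

```text
t 6.55 tcp [0.4598 0.2456 0.3242] shift [-0.0003 -0.0006  0.0942] yaw_y 69.87 j [-0.73  0.32  0.14  2.01 -0.06  0.81  0.67] F [ 0.2  0.1 -1.4] grip 0.0342
```

>>> carry_out:
  moves:
    - [0, 0, 0.03, 0, 0.03]
    - [0, 0, 0.06, 0, 0.03]
    - [0, 0, 0.085, 0, 0.03]
    - [0, 0, 0.1, 0, 0.03]
    - [0, 0, 0.1, 0, 0.03]
    - [0, 0, 0.1, 0, 0.085]
    - [0, 0, 0.1, 0, 0.085]
    - [0, 0, 0.1, 0, 0.085]

```text
clock: 7.35
tcp_pos: [0.4602, 0.2456, 0.2259]
orientation: [0.55, 3.092, 0.002]
contact_force: [-0.5, 0.0, -0.1]
grip_width: 0.0757
gripper_force: 0.0
```

>>> carry_out:
  moves:
    - [0, 0, 0, 0, 0.085]
    - [0, 0, -0.02, 0, 0.085]
    - [0, 0, -0.05, 0, 0.085]
    - [0, 0, -0.09, 0, 0.085]
    - [0, 0, -0.13, 0, 0.085]
    - [0, 0, -0.16, 0, 0.085]
    - [-0.01, -0.02, -0.18, 0, 0.085]
    - [-0.02, -0.04, -0.18, 0, 0.085]

```text
clock: 8.15
tcp_pos: [0.4654, 0.2012, 0.4084]
orientation: [0.546, 3.089, 0.008]
contact_force: [1.1, -0.0, -0.5]
grip_width: 0.085
gripper_force: 0.0
```

```bash
python3 -c "
from h import *
go(.551,-.005,.3)
a=save('side','pics/s2.png');b=save('top','pics/t2.png')
A=cv2.resize(a[120:240,180:340],(400,300),interpolation=cv2.INTER_CUBIC);B=cv2.resize(a[237:309,342:438],(400,300),interpolation=cv2.INTER_CUBIC)
C=cv2.resize(b[160:310,140:340],(400,300),interpolation=cv2.INTER_CUBIC);D=cv2.resize(b[201:261,399:479],(400,300),interpolation=cv2.INTER_CUBIC)
cv2.imwrite('pics/m2.png',np.vstack([np.hstack([A,B]),np.hstack([C,D])])[:,:,::-1])
print(proj('top',[(.508,-.2592,z) for z in(.15,.164,.172)]),proj('side',[(.508,-.2592,z) for z in(.15,.164,.172)]))"
```

```text
t 8.15 tcp [0.4654 0.2012 0.4084] shift [-0.1507 -0.1649  0.1081] yaw_y 69.94 j [-0.69  0.19  0.18  1.96 -0.04  0.99  0.73] F [ 1.1 -0.  -0.5] grip 0.085
[[437.71555596 231.44242862]
 [439.53074177 230.81651511]
 [440.59372749 230.44985724]] [[389.07586583 277.37692364]
 [389.74655082 272.7410223 ]
 [390.13583835 270.05134348]]
```

View pics/m2.png

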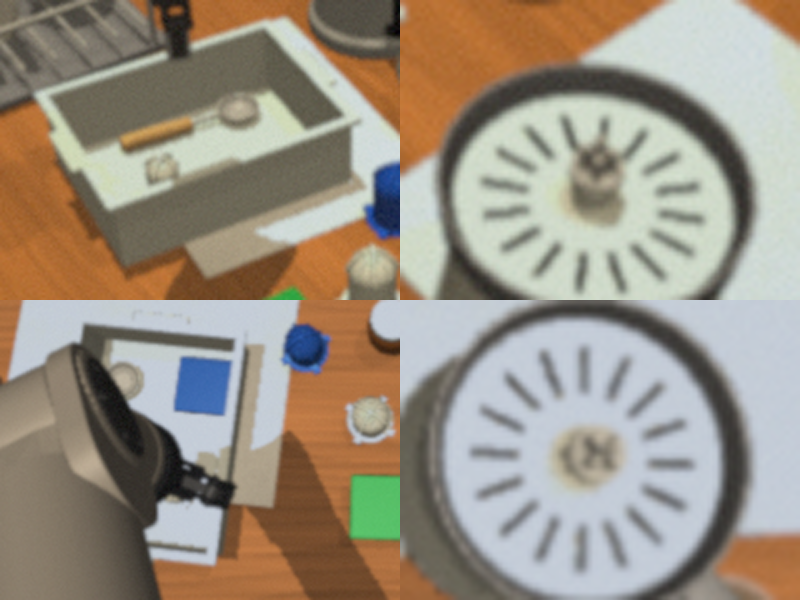

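The small cone lies in the tub, at crop (160,168) in the side view, with the spoon and lid undisturbed. The spindle is bare, with its cross showing at about top px (438,232). I'll zoom in on an average of several frames to get its angle.

```bash
python3 -c "
from h import *
b=np.mean([r.grab_frame('top').astype(float) for _ in range(8)],0);a=np.mean([r.grab_frame('side').astype(float) for _ in range(8)],0)
np.save('topavg.npy',b);np.save('sideavg.npy',a)
z=lambda im,u,v,w,h:cv2.resize(im[v-h:v+h,u-w:u+w].astype(np.float32),(400,400),interpolation=cv2.INTER_CUBIC)
m=np.hstack([z(b,439,231,12,12),z(a,390,275,15,15)]);m=(m-m.min())/(m.max()-m.min())*255
cv2.imwrite('pics/m3.png',m[:,:,::-1])"
```

```text
[ WARN:0@12.269] global loadsave.cpp:1063 imwrite_ Unsupported depth image for selected encoder is fallbacked to CV_8U.
```

View pics/m3.png

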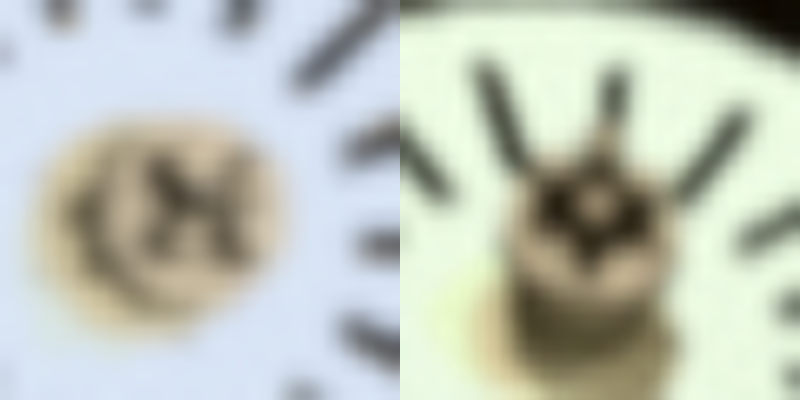

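```bash
python3 -c "
from h import *
c=np.array([.508,-.2592])
for yaw in(10,25,40,55,70,85):
    P=lambda rr,z:[(*(c+rr*np.array([np.cos(t),np.sin(t)])),z) for t in np.radians(yaw+np.arange(4)*90)]
    T=(proj('top',P(.009,.164))+.5-[427,219])*16.667; S=(proj('side',P(.009,.164))+.5-[375,260])*13.333+[400,0]
    W=(proj('side',P(.0245,.1515))+.5-[342,244])*4.1667+[400,300]
    print(yaw,'top',T.round().tolist(),'side',S.round().tolist(),'tabs',W.round().tolist())
b=np.load('topavg.npy');print(b.mean(2)[223:240,430:448].round().astype(int))
P=[(.508-.08*np.cos(t),-.2592-.08*np.sin(t),.1) for t in np.radians((30,40,50))];print(proj('top',P),proj('side',P))
"
```

```text
10 top [[203.0, 140.0], [153.0, 217.0], [231.0, 271.0], [282.0, 194.0]] side [[642.0, 142.0], [554.0, 143.0], [564.0, 211.0], [653.0, 211.0]] tabs [[631.0, 410.0], [558.0, 411.0], [565.0, 469.0], [640.0, 468.0]]
25 top [[187.0, 145.0], [158.0, 233.0], [248.0, 266.0], [276.0, 177.0]] side [[628.0, 135.0], [546.0, 153.0], [578.0, 219.0], [661.0, 200.0]] tabs [[619.0, 404.0], [551.0, 419.0], [577.0, 476.0], [647.0, 460.0]]
40 top [[173.0, 154.0], [168.0, 248.0], [262.0, 257.0], [266.0, 163.0]] side [[612.0, 130.0], [541.0, 164.0], [594.0, 224.0], [665.0, 189.0]] tabs [[606.0, 400.0], [547.0, 429.0], [591.0, 480.0], [651.0, 449.0]]
55 top [[162.0, 167.0], [181.0, 260.0], [273.0, 244.0], [253.0, 151.0]] side [[596.0, 128.0], [541.0, 177.0], [610.0, 225.0], [666.0, 176.0]] tabs [[593.0, 399.0], [546.0, 440.0], [605.0, 481.0], [651.0, 439.0]]
70 top [[154.0, 182.0], [197.0, 268.0], [280.0, 228.0], [237.0, 143.0]] side [[580.0, 130.0], [545.0, 190.0], [626.0, 224.0], [661.0, 164.0]] tabs [[580.0, 400.0], [549.0, 450.0], [618.0, 480.0], [647.0, 428.0]]
85 top [[151.0, 199.0], [214.0, 272.0], 
[... 923 characters left out ...]
[172 150 124 137 154 139 118 134 151 135 114 137 169 188 198 204 204 198]
 [176 158 125 124 143 146 137 144 155 146 128 135 166 190 201 205 205 200]
 [180 165 141 129 135 153 163 169 170 166 161 166 183 198 204 205 205 204]
 [189 180 169 155 139 141 156 167 170 175 180 187 197 203 206 205 204 203]
 [196 189 181 174 160 149 151 156 166 180 190 197 203 204 205 205 202 192]
 [201 196 190 185 180 176 175 176 183 194 201 203 205 205 205 205 198 169]
 [202 201 199 196 195 194 194 192 195 202 205 205 205 205 205 205 199 172]]
[[449.31300371 262.6524046 ]
 [453.88564742 259.26042564]
 [457.75872078 255.09590221]] [[373.23977708 324.24394721]
 [380.37028578 326.33998777]
 [387.74790129 327.37905524]]
```

The zoom shows the dark splines running diagonally. In the top crop the arms end at about (160,160), (150,250), (240,255) and (250,160). This fits a yaw of about 42°, and the spout direction agrees. The large cone at 59.4° therefore needs about -17.4°, which is a roll of +0.30. Now I move to the large cone.

>>> carry_out:
  moves:
    - [-0.025, -0.03, 0.0, 0, 0.085]
    - [-0.06, -0.065, 0, 0, 0.085]
    - [-0.09, -0.1, 0, 0, 0.085]
    - [-0.12, -0.13, 0.02, 0, 0.085]
    - [-0.14, -0.155, 0.05, 0, 0.085]
    - [-0.15, -0.165, 0.08, 0, 0.085]
    - [-0.15, -0.165, 0.1, 0, 0.085]
    - [-0.15, -0.165, 0.1, 0, 0.085]

```text
clock: 9.85
tcp_pos: [0.5476, -0.0062, 0.302]
orientation: [-0.551, -3.088, 0.003]
contact_force: [-0.9, 0.3, -0.1]
grip_width: 0.085
gripper_force: 0.0
```

```bash
python3 -c "
from h import *
go(.551,-.005,.186)"
```

```text
t 9.85 tcp [ 0.5476 -0.0062  0.302 ] shift [-0.0033  0.0026  0.116 ] yaw_y 69.78 j [-0.33  0.4   0.28  1.97 -0.15  0.79  1.26] F [-0.9  0.3 -0.1] grip 0.085
```

>>> carry_out:
  moves:
    - [-0.003, 0.0025, 0, 0, 0.085]
    - [-0.003, 0.0025, 0.02, 0, 0.085]
    - [-0.003, 0.0025, 0.05, 0, 0.085]
    - [-0.003, 0.0025, 0.08, 0, 0.085]
    - [-0.003, 0.0025, 0.1, 0, 0.085]
    - [-0.003, 0.0025, 0.105, 0, 0.085]
    - [-0.003, 0.0025, 0.105, 0, 0.085]
    - [-0.003, 0.0025, 0.105, 0, 0.085]

```text
clock: 10.65
tcp_pos: [0.5533, -0.004, 0.2013]
orientation: [0.549, 3.091, 0.001]
contact_force: [0.7, -1.0, -0.1]
grip_width: 0.0847
gripper_force: 0.0
```

```bash
python3 -c "
from h import *
go(.551,-.005,.186)"
```

```text
t 10.65 tcp [ 0.5533 -0.004   0.2013] shift [ 0.0019 -0.0017  0.0153] yaw_y 69.86 j [-0.28  0.57  0.23  2.01 -0.22  0.59  1.31] F [ 0.7 -1.  -0.1] grip 0.0847
```

>>> carry_out:
  moves:
    - [0.002, -0.002, 0, 0, 0.085]
    - [0.002, -0.002, 0.008, 0, 0.085]
    - [0.002, -0.002, 0.015, 0, 0.085]
    - [0.002, -0.002, 0.015, 0, 0.085]
    - [0.002, -0.002, 0.015, 0, 0.06]
    - [0.002, -0.002, 0.015, 0, 0.05]
    - [0.002, -0.002, 0.015, 0, 0.04]
    - [0.002, -0.002, 0.015, 0, 0.04]
  force: 60

```text
clock: 11.45
tcp_pos: [0.5501, -0.0054, 0.1852]
orientation: [0.55, 3.092, 0.001]
contact_force: [-0.2, 0.9, 2.6]
grip_width: 0.0467
gripper_force: 61.4
```

>>> carry_out:
  moves:
    - [0, 0, 0, 0, 0.04]
    - [0, 0, 0, 0, 0.04]
    - [0, 0, 0, 0, 0.04]
    - [0, 0, -0.005, 0, 0.04]
    - [0, 0, -0.02, 0, 0.04]
    - [0, 0, -0.05, 0, 0.04]
    - [0, 0, -0.09, 0, 0.04]
    - [0, 0, -0.13, 0, 0.04]

```text
clock: 12.25
tcp_pos: [0.5493, -0.0058, 0.3166]
orientation: [-0.55, -3.092, 0.001]
contact_force: [-0.3, 0.1, -1.0]
grip_width: 0.0467
gripper_force: 61.6
```

```bash
python3 -c "
from h import *
go(.508,-.259,.4)"
```

```text
t 12.25 tcp [ 0.5493 -0.0058  0.3166] shift [-0.0486 -0.252  -0.0833] yaw_y 69.82 j [-0.34  0.39  0.29  1.96 -0.15  0.82  1.26] F [-0.3  0.1 -1. ] grip 0.0467
```

>>> carry_out:
  moves:
    - [0, 0, -0.03, 0, 0.04]
    - [0, -0.01, -0.06, 0, 0.04]
    - [-0.006, -0.03, -0.08, 0.05, 0.04]
    - [-0.014, -0.07, -0.083, 0.1, 0.04]
    - [-0.022, -0.115, -0.083, 0.15, 0.04]
    - [-0.03, -0.16, -0.083, 0.2, 0.04]
    - [-0.038, -0.2, -0.083, 0.25, 0.04]
    - [-0.044, -0.23, -0.083, 0.3, 0.04]

```text
clock: 13.05
tcp_pos: [0.5102, -0.2396, 0.3988]
orientation: [1.013, 2.973, -0.001]
contact_force: [-0.3, -0.4, -0.1]
grip_width: 0.0468
gripper_force: 61.6
```

```bash
python3 -c "
from h import *
go(.508,-.2592,.36)"
```

```text
t 13.05 tcp [ 0.5102 -0.2396  0.3988] shift [-0.0102 -0.0168  0.0388] yaw_y 52.36 j [-0.05  0.32  0.48  1.86 -0.17  1.    1.41] F [-0.3 -0.4 -0.1] grip 0.0468
```

>>> carry_out:
  moves:
    - [-0.004, -0.007, 0, 0, 0.04]
    - [-0.008, -0.014, 0, 0, 0.04]
    - [-0.01, -0.017, 0, 0, 0.04]
    - [-0.01, -0.017, 0.005, 0, 0.04]
    - [-0.01, -0.017, 0.01, 0, 0.04]
    - [-0.01, -0.017, 0.015, 0, 0.04]
    - [-0.01, -0.017, 0.015, 0, 0.04]
    - [-0.01, -0.017, 0.015, 0, 0.04]

```text
clock: 13.85
tcp_pos: [0.5096, -0.2558, 0.3824]
orientation: [-1.005, -2.976, -0.0]
contact_force: [0.7, -0.2, -0.2]
grip_width: 0.0467
gripper_force: 61.6
```

```bash
python3 -c "
from h import *
go(.508,-.2592,.36)
a=np.mean([r.grab_frame('side').astype(float) for _ in range(4)],0).astype(np.uint8)
cv2.imwrite('pics/s4.png',cv2.resize(a[225:315,330:450,::-1],(800,600),interpolation=cv2.INTER_CUBIC))
o=r.get_obs();zb=o['tcp_pos'][2]-.1852;c=o['tcp_pos'][:2]
for yaw in(37,42,47):
  P=[(*(c+.036*np.array([np.cos(t),np.sin(t)])),zb+.0015) for t in np.radians(yaw+np.arange(4)*90)]
  print(yaw,((proj('side',P)+.5-[330,225])*6.667).round().tolist())
"
```

```text
t 13.85 tcp [ 0.5096 -0.2558  0.3824] shift [-0.0008 -0.0036  0.0224] yaw_y 52.69 j [-0.02  0.35  0.47  1.86 -0.19  0.98  1.46] F [ 0.7 -0.2 -0.2] grip 0.0467
37 [[435.0, 143.0], [286.0, 204.0], [384.0, 327.0], [537.0, 262.0]]
42 [[424.0, 141.0], [284.0, 212.0], [396.0, 329.0], [538.0, 253.0]]
47 [[413.0, 139.0], [283.0, 220.0], [407.0, 331.0], [539.0, 245.0]]
```

View pics/s4.png

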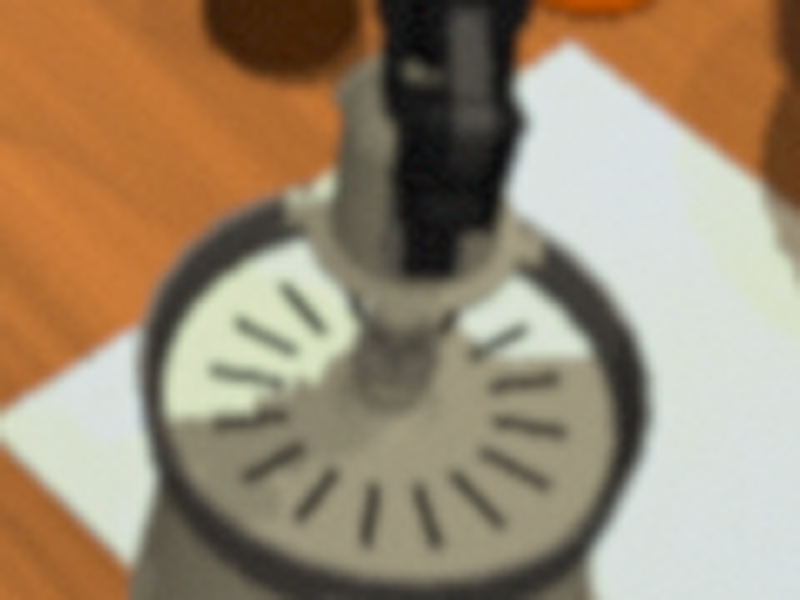

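The cone is held level over the spindle, with tabs at crop (292,212), (540,247) and (410,315). The prediction for a 42° yaw is (284,212), (538,253) and (396,329). So the angle is right, and the cone sits about 1 mm towards -x in the tool frame, which I allow for.

>>> carry_out:
  moves:
    - [0, -0.0035, 0, 0, 0.04]
    - [0, -0.0035, 0.005, 0, 0.04]
    - [0, -0.0035, 0.01, 0, 0.04]
    - [0, -0.0035, 0.015, 0, 0.04]
    - [0, -0.0035, 0.018, 0, 0.04]
    - [0, -0.0035, 0.018, 0, 0.04]
    - [0, -0.0035, 0.018, 0, 0.04]
    - [0, -0.0035, 0.018, 0, 0.04]

```text
clock: 14.85
tcp_pos: [0.5074, -0.259, 0.3649]
orientation: [1.006, 2.976, 0.0]
contact_force: [-0.1, -0.6, 0.2]
grip_width: 0.0469
gripper_force: 61.6
```

```bash
python3 -c "
from h import *
go(.508,-.2592,.335)"
```

```text
t 14.85 tcp [ 0.5074 -0.259   0.3649] shift [-0.0006  0.0002  0.0299] yaw_y 52.65 j [-0.01  0.37  0.47  1.88 -0.2   0.94  1.47] F [-0.1 -0.6  0.2] grip 0.0469
```

>>> carry_out:
  moves:
    - [0, 0, 0.002, 0, 0.04]
    - [0, 0, 0.004, 0, 0.04]
    - [0, 0, 0.006, 0, 0.04]
    - [0, 0, 0.008, 0, 0.04]
    - [0, 0, 0.01, 0, 0.04]
    - [0, 0, 0.012, 0, 0.04]
    - [0, 0, 0.013, 0, 0.04]
    - [0, 0, 0.013, 0, 0.04]

```text
clock: 15.65
tcp_pos: [0.5073, -0.2589, 0.3515]
orientation: [-1.006, -2.976, 0.0]
contact_force: [-0.0, 0.3, -1.1]
grip_width: 0.0464
gripper_force: 61.6
```

```bash
python3 -c "
from h import *
go(.508,-.2592,.335)"
```

```text
t 15.65 tcp [ 0.5073 -0.2589  0.3515] shift [-0.0007  0.0002  0.0165] yaw_y 52.66 j [ 0.    0.39  0.46  1.89 -0.21  0.91  1.48] F [-0.   0.3 -1.1] grip 0.0464
```

>>> carry_out:
  moves:
    - [0, 0, 0.0015, 0, 0.04]
    - [0, 0, 0.003, 0, 0.04]
    - [0, 0, 0.0045, 0, 0.04]
    - [0, 0, 0.006, 0, 0.04]
    - [0, 0, 0.007, 0, 0.04]
    - [0, 0, 0.008, 0, 0.04]
    - [0, 0, 0.008, 0, 0.04]
    - [0, 0, 0.008, 0, 0.04]

```text
clock: 16.45
tcp_pos: [0.5073, -0.259, 0.3437]
orientation: [1.006, 2.976, 0.0]
contact_force: [-0.2, -0.1, -1.0]
grip_width: 0.0465
gripper_force: 61.6
```

```bash
python3 -c "
from h import *
go(.508,-.2592,.335)"
```

```text
t 16.45 tcp [ 0.5073 -0.259   0.3437] shift [-0.0007  0.0002  0.0087] yaw_y 52.66 j [ 0.    0.4   0.46  1.9  -0.22  0.9   1.49] F [-0.2 -0.1 -1. ] grip 0.0465
```

It has gone 5 mm past the spline tops with no force, so it is meshed. I carry on down to the collar.

>>> carry_out:
  moves:
    - [0, 0, 0.0015, 0, 0.04]
    - [0, 0, 0.003, 0, 0.04]
    - [0, 0, 0.0045, 0, 0.04]
    - [0, 0, 0.006, 0, 0.04]
    - [0, 0, 0.0075, 0, 0.04]
    - [0, 0, 0.009, 0, 0.04]
    - [0, 0, 0.01, 0, 0.04]
    - [0, 0, 0.01, 0, 0.04]

```text
clock: 17.25
tcp_pos: [0.5073, -0.259, 0.3339]
orientation: [1.006, 2.976, 0.0]
contact_force: [-1.8, 0.7, 4.6]
grip_width: 0.0464
gripper_force: 61.6
```

```bash
python3 -c "
from h import *
go(.508,-.2592,.329)"
```

```text
t 17.25 tcp [ 0.5073 -0.259   0.3339] shift [-0.0006  0.0003  0.0049] yaw_y 52.65 j [ 0.01  0.41  0.45  1.9  -0.23  0.88  1.5 ] F [-1.8  0.7  4.6] grip 0.0464
```

>>> carry_out:
  moves:
    - [0, 0, 0.001, 0, 0.04]
    - [0, 0, 0.002, 0, 0.04]
    - [0, 0, 0.003, 0, 0.04]
    - [0, 0, 0.004, 0, 0.04]
    - [0, 0, 0.0045, 0, 0.04]
    - [0, 0, 0.005, 0, 0.04]
    - [0, 0, 0.005, 0, 0.04]
    - [0, 0, 0.005, 0, 0.04]

```text
clock: 18.05
tcp_pos: [0.5074, -0.2591, 0.3293]
orientation: [1.006, 2.976, 0.0]
contact_force: [-3.2, 1.2, 9.4]
grip_width: 0.0469
gripper_force: 61.8
```

```bash
python3 -c "
from h import *
go(.508,-.2592,.329)"
```

```text
t 18.05 tcp [ 0.5074 -0.2591  0.3293] shift [-0.0006  0.0003  0.0003] yaw_y 52.65 j [ 0.01  0.42  0.45  1.91 -0.23  0.87  1.5 ] F [-3.2  1.2  9.4] grip 0.0469
```

>>> carry_out:
  moves:
    - [0, 0, 0.0005, 0, 0.04]
    - [0, 0, 0.001, 0, 0.04]
    - [0, 0, 0.001, 0, 0.04]
    - [0, 0, 0.0015, 0, 0.04]
    - [0, 0, 0.0015, 0, 0.04]
    - [0, 0, 0.0015, 0, 0.04]
    - [0, 0, 0.0015, 0, 0.04]
    - [0, 0, 0.0015, 0, 0.04]

```text
clock: 18.85
tcp_pos: [0.5074, -0.2593, 0.329]
orientation: [1.006, 2.975, 0.001]
contact_force: [-5.9, 4.0, 17.9]
grip_width: 0.0471
gripper_force: 63.0
```

```bash
python3 -c "
from h import *
go(.508,-.2592,.329)"
```

```text
t 18.85 tcp [ 0.5074 -0.2593  0.329 ] shift [-0.0004  0.0004  0.    ] yaw_y 52.64 j [ 0.01  0.42  0.45  1.91 -0.23  0.87  1.5 ] F [-5.9  4.  17.9] grip 0.0471
```

The spindle is at its stop: the force rose to 18 N while z stayed at 0.329, exactly 6 mm below home. One last check picture.

```bash
python3 -c "
from h import *
a=save('side','pics/s5.png')
cv2.imwrite('pics/s5c.png',cv2.resize(a[100:400,180:540,::-1],(720,600),interpolation=cv2.INTER_CUBIC))
go(.508,-.2592,.329)"
```

```text
t 18.9 tcp [ 0.5074 -0.2593  0.329 ] shift [-0.0004  0.0004 -0.    ] yaw_y 52.64 j [ 0.01  0.42  0.45  1.91 -0.23  0.87  1.5 ] F [-6.  4. 18.] grip 0.0465
```

View pics/s5c.png

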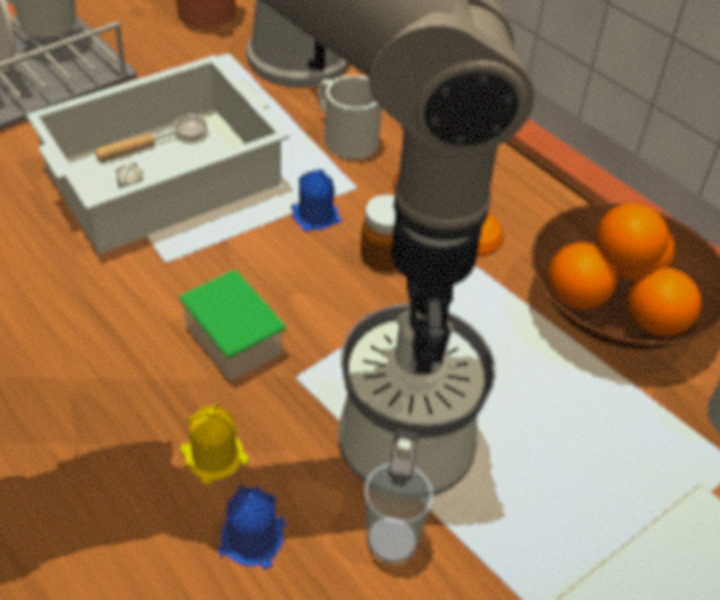

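The large cone is seated in the dish at crop (420,350) and held by the fingers. The small cone is in the tub at (128,175), and everything else is where it was. I hand in now.

```bash
python3 -c "
from bench import r
print(r.hand_in())"
```

```text
the job is handed in; nothing more can be done
None
```

I put the small cone in the tub, meshed the large cone on the spindle and pressed it to its stop, and handed the job in at 18.9 s with the fingers still holding it down; the hand-in gave no verdict.

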